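Log the sample containers with the touch reader from the push-to-open drawer

TASK

Push the handleless blue drawer front so that it springs ajar, pull it out and take the yellow reader from its dock. Touch its tip lightly for a second to the centre of each steel tag in this order: the green-rimmed station tag on top of the drawer unit to open the log, the black-rimmed tags on those containers that are there (blue tin, red tin, flour shaker, tan cup, yellow pack), and the station tag again to close the log. Then stand the reader back upright in its dock, push the drawer in until it latches shut, keep all containers upright and leave the sauce bottle and the sugar tin alone.

Things in the scene. Friction and masses are not known exactly. Their poses are not given: they have to be found in the camera images.
- cabinet: Light-wood drawer unit fixed to the table, 120 mm deep (its x), 190 wide (its y), 137 high; origin under its centre, +x points to its back; its one drawer (blue front, no handle) comes out along its -x, towards the robot. A concealed push-push touch latch holds the drawer; latched, it cannot be pulled out.
- drawer (a joint): How far the drawer is out, m: 0 to 0.002 latched (front 12 mm proud of the carcass), -0.012 in at the stop, 0.085 fully out. Latched: push in to -0.009 or beyond and let go: it springs out to about 0.045 and stays. Then it slides with 1 N + 25 N per m/s. Open: push in to -0.009 or beyond (last 57 mm against a 3 to 6.5 N spring), let go: it settles latched. One more such push would release it.
- drawer_front (a point): Centre of the outer face of the blue front (a plate 190 mm wide, 14 mm thick, from 4 to 135 mm above the table), 75 mm above the table; moves with the drawer; axes as the cabinet's (x points inward). Push here.
- drawer_edge (a point): Middle of the top edge of the same blue front, halfway through its 14 mm thickness, 135 mm above the table; axes as the cabinet's. With the drawer ajar at 0.045 there is a gap of 57 mm between the plate and the carcass, so the plate can be pinched from above.
- dock (a point): In the drawer, 42 mm behind the back of the blue front, 44 mm above the table: centre of the top of the grey dock block (56 mm square) with a square well 28x28 mm, 34 mm deep, for the reader's nose. Moves with the drawer; axes as the cabinet's. Roofed by the carcass (underside 125 mm above the table) until the drawer is at 0.07 or more.
- reader: Yellow touch reader, upright in the dock at the start: round body 34 mm in diameter, 70 mm high, with a foot flange 40 mm in diameter (lowest 5 mm); grasp it round the body. Origin: centre of the flange's underside, z up. Below it a nose, 16 mm in diameter, 14 mm long, then the sprung steel tip to 27 mm below the origin. 0.1 to 0.17 kg. Docked, the flange rests on the block, nose in the well.
- reader_tip (a point): End of the reader's steel tip (10 mm diameter, rounded), 27 mm below the reader's origin on its axis. The tip gives way upward by up to 8 mm against a spring of 1.2 N (start) to 4.4 N (fully in).
- station_tag (a point): Centre of the top of the station tag, a steel disc of 30 mm diameter with a green rim, fixed on the roof of the drawer unit, 10 mm behind and 45 mm to the left (+y) of its centre, 141 mm above the table.
- blue_tin: Plain blue round tin, 68 mm diameter, 87 mm high, standing loose on the table; origin at the centre of its underside, z up. May be absent.
- blue_tin_tag (a point): Centre of the top of the round steel tag (30 mm diameter, black rim) in the middle of the lid or top of the blue tin, 91 mm above its underside.
- red_tin: Red round tin, 91 mm diameter, 86 mm high, standing loose on the table; origin at the centre of its underside, z up. May be absent.
- red_tin_tag (a point): Centre of the top of the round steel tag (30 mm diameter, black rim) in the middle of the lid or top of the red tin, 90 mm above its underside.
- flour_shaker: Round steel flour shaker with a pale mesh lid, 67 mm diameter, 110 mm high, standing loose on the table; origin at the centre of its underside, z up. May be absent.
- flour_shaker_tag (a point): Centre of the top of the round steel tag (30 mm diameter, black rim) in the middle of the lid or top of the flour shaker, 114 mm above its underside.
- tan_cup: Low tan lidded portion cup, 56 mm diameter, 32 mm high, standing loose on the table; origin at the centre of its underside, z up. May be absent.
- tan_cup_tag (a point): Centre of the top of the round steel tag (30 mm diameter, black rim) in the middle of the lid or top of the tan cup, 36 mm above its underside.
- yellow_pack: Flat yellow pack, 50x66x18 mm, standing loose on the table; origin at the centre of its underside, z up. May be absent.
- yellow_pack_tag (a point): Centre of the top of the round steel tag (30 mm diameter, black rim) in the middle of the lid or top of the yellow pack, 22 mm above its underside.
- sauce: Red sauce bottle with white cap, 48 mm diameter, 150 mm high, a loose bystander at the back; origin under its centre, z up.
- sugar_tin: Black tin of sugar packets, 60x66x66 mm, a loose bystander at the back; origin under its centre.

How it is judged:
By the outcome, as a careful person would: the job done as asked, in the order asked, and still so for the second after the job is handed in, with the robot touching nothing.
Of blue_tin, red_tin, flour_shaker, tan_cup, yellow_pack only 3 to 4 are there at a start; the rules pass over those that are not, and their reading is None.
At some moment in a run one of red_tin, tan_cup, yellow_pack may be knocked a few centimetres aside while the robot is not near it.
It also fails if it takes over 192 s, if anything falls off the work surface, if the arm or the gripper's body presses on something with over 40 N, if the wrist force passes 120 N, or if a joint passes its speed limit or range.

ROBOT

A 6-joint arm with a two-finger parallel gripper is mounted at the origin on the work surface; the furniture and walls round the work are solid. World frame = base frame: x ahead of the robot, y to its left, z up, the work surface at z = 0. Lengths are in mm, angles in rad, forces in N, time in s.
With the tool pointing down it reaches from about 400 to 925 mm from the base axis. Payload 12.5 kg.
Tool frame: the origin (TCP) lies midway between the tips of the shut fingers; the grasp point (between the pads) lies 19 mm behind it; z points along the fingers, y is the line along which they close (so a half turn about z gives the same grasp; the last joint's range is limited). The gripper opens to 95 mm and grips with 3 to 60 N. Pads are 20 mm wide; open, the fingers measure 119 mm over their backs; the gripper's body (75 mm by 180 mm) begins 59 mm behind the grasp point.
Start: joints at [-1.328, 0.491, 1.559, -0, 1.092, -0.106], TCP at [213.63, -587.375, 214.661] pointing down, gripper open.
Joint ranges: [-3.1, 3.1], [-0.84, 2.19], [0.05, 2.79], [-1.13, 4.28], [0.06, 2.93], [-2.69, 2.69]. Speed limits (rad/s): [2.22, 2.22, 2.79, 3.14, 3.14, 3.14].

INTERFACE

Orientations are given as [roll, pitch, yaw] about the fixed x, y, z axes, in that order (R = Rz(yaw) Ry(pitch) Rx(roll)).
In Python, from cell import state, viewer, env, models gives the robot as it stands. The module is installed in compiled form; this text tells all that it offers.
- The arm moves only by the tool arm_command, never from a script. Its argument "rows" is a list of rows, each a list of 2 entries, a list of its own where there are three numbers: the shift along the tool's x, y, z normalised to -1 to 1, where 1 is 0.25 m, then the turn about the tool's z normalised to -1 to 1, where 1 is pi rad. A call has exactly 5 rows; each row shifts and turns the commanded pose from where the row before left it, along the tool's axes as they then stand; what a row does not reach is not made up. A row lasts 1/10 s, in which the tool goes at most 50 mm and 8.59 degrees, less where a joint would pass 70% of its speed; a pose out of reach is approached as far as the arm can. A call with a number of a shift or a turn outside -1 to 1 is refused whole. A call with a gripper value outside its range is refused whole. "claw" is the opening, from 0 (shut) to 1 (fully open), set as the call begins (left out, the last holds). The fingers move at their own pace and stop on an object; the grip force is fixed at half the most. Time passes only in rows, so rows that do not move let the fingers close, or fill a call up. It gives the time, the measured TCP pose, the force, the opening and the grip force at its end, in the units of the state.
- state(): the state, without advancing time (a new reading comes with each control period).
- viewer.read_camera(name): name is "scene" or "top" or "wrist"; returns (picture, depth): 420x560x3 uint8, red, green, blue; 420x560 float32, mm along the optical axis (not along the pixel's ray), 0 where there is no reading.
- viewer.get_calibration(name): a dict with "camera_matrix" (3x3 intrinsics, pixels), "dist_coeffs" ([k1, k2, p1, p2, k3] as OpenCV has them; the pictures are not rectified), "world_to_cam" (4x4, takes a point from world to camera coordinates). Camera axes: x right, y up, looking along -z (the intrinsics and any distortion apply to the point x, -y, -z); pixel columns grow to the right and rows downward; lengths in mm; the calibration is good to about 2 mm. A picture is of the moment at which its call begins: read the wrist's pose just before it. get_calibration takes no time and is no camera call; for the wrist camera it gives the pose at the moment of the call.
- env.job_done(): hands the job in; it is judged then, once.
Trained networks look in the newest picture that a camera, given by its name, has taken for a name from the list of things; names that differ only in an ending like _2 or _b are one class to them, and where a whole thing is asked for, a point or a joint stands for the part that bears it (a point fixed in the world has none). Each returns a list of dicts, best first, with "confidence" (0 to 1); they miss things now and then, are a little off and sometimes report something else, mostly with a low value. They report only what shows in the picture. A call takes as long as a camera call.
- models.search_frame(camera, label): "position" ([x, y, z] in mm, in world coordinates, good to about 4 mm: the middle of the surface that is visible of it).
- models.mark_of(camera, label): "position" ([x, y, z] in mm, in world coordinates, good to about 4 mm: a listed point, or the origin of a listed thing).
The state is a dict: "t": time; "joints": joint angles; "qvel": joint speeds; "tau": joint torques, N m; "eef_pos": TCP position; "tcp_rot": TCP orientation; "ft_force": force on the tool from outside, world axes, zero at the start; "moment": the same for the moment, N m; "opening": opening from 0.0 (shut) to 1.0 (fully open); "grip_force": force on a finger pad.
Only numpy, scipy, OpenCV 4.12 (cv2) and the standard library are available. Lean on these libraries where they do the work, as an engineer would, in place of code of your own. Each camera call takes 0.05 s, during which the arm holds its last target. There are 200 camera calls.

## Working session

There is one attempt and no reset: what is moved stays moved. The work goes in short steps, Python scripts to look and compute and a tool call to move; the robot and the scene stay as the last step left them, time stands still between calls to the robot, and variables do not carry over. Pictures are saved under pics/ and viewed, at most 14 in all, crops included, and the job is handed in when it is done.

Besides the shell and the picture viewer there is one more tool, called after ">>>" as a command line: name --argument value ..., lists and objects as JSON in quotes. arm_command: Moves the arm, as the interface text tells. Scaled input: -1 to 1 covers 0.25 m each way for a shift and pi rad each way for a turn. Its arguments: {"type":"object","properties":{"rows":{"type":"array","items":{"type":"array"}},"claw":{"type":"number"}},"required":["rows"]}

```bash
mkdir -p pics; cat > h.py <<'E'
import numpy as np, cv2
from cell import state, viewer, env, models
def snap(cam, fn=None):
    p,d=viewer.read_camera(cam)
    if fn: cv2.imwrite('pics/'+fn, cv2.cvtColor(p,cv2.COLOR_RGB2BGR))
    return p,d
def px2w(cam,u,v,d,c=None):
    c=c or viewer.get_calibration(cam)
    K=np.array(c["camera_matrix"]);D=np.array(c["dist_coeffs"])
    n=cv2.undistortPoints(np.array([[[u,v]]],float),K,D)[0,0]
    pc=np.array([n[0]*d,-n[1]*d,-d,1])
    return (np.linalg.inv(np.array(c["world_to_cam"]))@pc)[:3]
def find(cam,names,f='mark_of'):
    for n in names:
        r=getattr(models,f)(cam,n)
        print(cam,n,[(np.round(x['position']).tolist(),round(x['confidence'],2)) for x in r[:3]])
E
python3 - <<'E'
from h import *
s=state();print({k:np.round(v,3).tolist() for k,v in s.items()})
snap('top','top0.png');snap('scene','scene0.png')
N=['drawer_front','drawer_edge','station_tag','blue_tin_tag','red_tin_tag','flour_shaker_tag','tan_cup_tag','yellow_pack_tag','cabinet','sauce','sugar_tin']
find('top',N);find('scene',N)
E
```

```text
{'t': 0.0, 'joints': [-1.328, 0.492, 1.559, -0.0, 1.092, -0.106], 'qvel': [0.0, 0.001, -0.001, 0.002, -0.001, -0.001], 'tau': [0.002, -61.263, -25.818, 0.069, 0.048, -0.0], 'eef_pos': [213.576, -587.128, 214.091], 'tcp_rot': [-3.141, -0.0, 0.349], 'ft_force': [-0.641, 0.072, -0.249], 'moment': [-0.032, 0.05, -0.01], 'grip_force': 0.0, 'opening': 0.999}
top drawer_front [([504.0, -166.0, 76.0], 0.68)]
top drawer_edge [([510.0, -170.0, 136.0], 0.91)]
top station_tag [([609.0, -189.0, 142.0], 0.74)]
top blue_tin_tag [([560.0, 161.0, 89.0], 0.8), ([571.0, -219.0, 3.0], 0.5)]
top red_tin_tag []
top flour_shaker_tag [([438.0, 180.0, 114.0], 0.84), ([647.0, 280.0, -2.0], 0.17)]
top tan_cup_tag [([544.0, 43.0, 36.0], 0.79)]
top yellow_pack_tag [([438.0, 41.0, 20.0], 0.65)]
top cabinet [([568.0, -220.0, -1.0], 0.96), ([607.0, -192.0, 140.0], 0.45)]
top sauce [([648.0, 277.0, -3.0], 0.56)]
top sugar_tin [([638.0, 116.0, 0.0], 0.9)]
scene drawer_front [([503.0, -164.0, 78.0], 0.93), ([443.0, 176.0, 0.0], 0.68)]
scene drawer_edge [([507.0, -168.0, 136.0], 0.85)]
scene station_tag [([606.0, -194.0, 140.0], 0.62)]
scene blue_tin_tag [([648.0, 280.0, -0.0], 0.69), ([560.0, 162.0, 90.0], 0.42)]
scene red_tin_tag []
scene flour_shaker_tag [([435.0, 178.0, 109.0], 0.43), ([438.0, 41.0, -2.0], 0.39)]
scene tan_cup_tag [([542.0, 46.0, 35.0], 0.67)]
scene yellow_pack_tag [([439.0, 45.0, 21.0], 0.53)]
scene cabinet [([570.0, -221.0, -2.0], 0.59)]
scene sauce [([546.0, 49.0, -2.0], 0.7), ([647.0, 280.0, -0.0], 0.61)]
scene sugar_tin [([643.0, 114.0, -2.0], 0.91)]
```

View pics/top0.png

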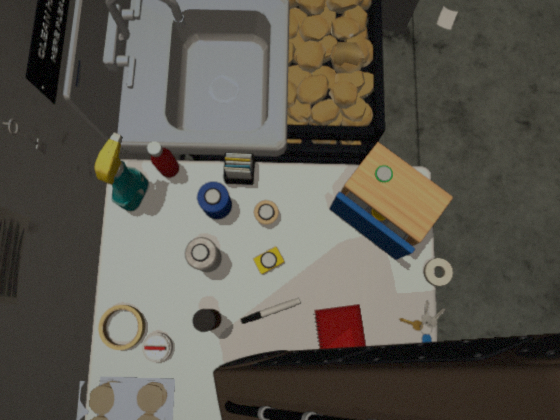

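View pics/scene0.png

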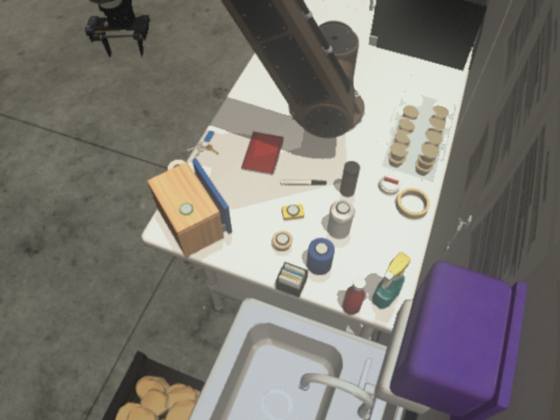

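Top view: the drawer unit is at (395,195) px with its blue front facing the robot and the station tag at (384,173). The blue tin is at (213,197), shaker (202,252), cup (266,212) and pack (268,260); there is no red tin. Next I fit the cabinet's pose from depth.

```bash
cat >> h.py <<'E'
def cloud(cam):
    c=viewer.get_calibration(cam)
    p,d=viewer.read_camera(cam)
    K=np.array(c["camera_matrix"]);D=np.array(c["dist_coeffs"])
    v,u=np.mgrid[0:420,0:560]
    n=cv2.undistortPoints(np.stack([u,v],-1).reshape(-1,1,2).astype(float),K,D).reshape(420,560,2)
    P=np.stack([n[...,0]*d,-n[...,1]*d,-d,np.ones_like(d)],-1)@np.linalg.inv(np.array(c["world_to_cam"])).T
    return p,d,P[...,:3]
E
python3 - <<'E'
from h import *
for cam in ('top','scene'):
    p,d,P=cloud(cam)
    z=P[...,2];near=(np.hypot(P[...,0]-570,P[...,1]+220)<170)&(d>0)
    blue=(p[...,2].astype(int)>p[...,0].astype(int)+30)
    m=near&(z>125)&(z<150)
    for nm,mm in (('roof',m&~blue),('front',m&blue),('all',m)):
        mm=cv2.morphologyEx(mm.astype(np.uint8),cv2.MORPH_OPEN,np.ones((2,2)))
        n,l,st,_=cv2.connectedComponentsWithStats(mm)
        k=1+np.argmax(st[1:,4]);q=P[l==k]
        r=cv2.minAreaRect(q[:,:2].astype(np.float32))
        print(cam,nm,len(q),np.round(r[0]),np.round(r[1]),round(r[2],1),round(np.median(q[:,2]),1))
E
```

```text
top roof 5414 [ 616. -328.] [218. 875.] 25.1 136.6
top front 696 [ 473. -103.] [165. 341.] 22.7 134.0
top all 5414 [ 616. -328.] [218. 875.] 25.1 136.6
scene roof 2772 [768. -18.] [972. 151.] 45.3 135.6
scene front 269 [753.   9.] [975.  60.] 36.4 133.0
scene all 2772 [768. -18.] [972. 151.] 45.3 135.6
```

```bash
python3 - <<'E'
from h import *
for cam in ('top','scene'):
    p,d,P=cloud(cam)
    z=P[...,2];near=(np.hypot(P[...,0]-570,P[...,1]+220)<170)&(d>0)
    blue=(p[...,2].astype(int)>p[...,0].astype(int)+30)
    m=near&(z>128)&(z<145)
    for nm,mm in (('roof',m&~blue),('front',m&blue)):
        n,l,st,_=cv2.connectedComponentsWithStats(mm.astype(np.uint8),connectivity=4)
        k=1+np.argmax(st[1:,4]);q=P[(l==k)]
        r=cv2.minAreaRect(q[:,:2].astype(np.float32))
        c,s,_=None,None,None
        w,V=np.linalg.eigh(np.cov(q[:,:2].T))
        print(cam,nm,len(q),np.round(r[0]),np.round(r[1]),round(r[2],1),'pca',np.round(q.mean(0),1),np.round(np.sqrt(12*w)),np.degrees(np.arctan2(V[1,1],V[0,1])).round(1))
E
```

```text
top roof 5411 [ 570. -221.] [191. 121.] 53.2 pca [ 567.6 -220.3  136.6] [121. 190.] 53.4
top front 674 [ 505. -173.] [188.  15.] 53.0 pca [ 504.  -172.9  134. ] [ 14. 187.] 53.0
scene roof 2754 [ 574. -220.] [195. 121.] 53.7 pca [ 578.5 -217.4  135.7] [120. 192.] 53.5
scene front 267 [ 512. -171.] [190.  14.] 53.5 pca [ 512.7 -170.   133.2] [ 13. 187.] 53.2
```

```bash
cat >> h.py <<'E'
C=np.array([571,-220.5]);U=np.array([.802,-.598]);W=np.array([.598,.802])
def cab(a,b=0): return C+a*U+b*W   # point in cabinet frame
def plan(x,y,z,yaw_deg=None,maxmm=48):
    """print: turn needed, then tool-axis shift after the turn, in units, split in rows"""
    s=state();p=np.array(s['eef_pos']);yw=s['tcp_rot'][2]
    yn=yw if yaw_deg is None else np.radians(yaw_deg)
    dyaw=(yn-yw+np.pi)%(2*np.pi)-np.pi
    if yaw_deg is not None: print('turn total',round(-dyaw/np.pi,4),'rows',int(np.ceil(abs(np.degrees(dyaw))/8.59)))
    d=np.array([x,y,z])-p
    t=np.array([np.cos(yn)*d[0]+np.sin(yn)*d[1],np.sin(yn)*d[0]-np.cos(yn)*d[1],-d[2]])/250
    n=max(1,int(np.ceil(np.linalg.norm(d)/maxmm)))
    print('at',np.round(p,1),'shift total',np.round(t,4),'rows',n,'per row',np.round(t/n,4), 'per5',np.round(t/(5*np.ceil(n/5)),4))
E
python3 - <<'E'
from h import *
plan(*cab(-126),214,53.3)
E
```

```text
turn total -0.1851 rows 4
at [ 213.6 -587.4  214.7] shift total [ 2.0311 -0.2351  0.0026] rows 11 per row [ 0.1846 -0.0214  0.0002] per5 [ 0.1354 -0.0157  0.0002]
```

>>> arm_command --rows '[[[0,0,0],-0.0463],[[0,0,0],-0.0463],[[0,0,0],-0.0463],[[0,0,0],-0.0463],[[0,0,0],0]]' --claw 0

```text
t: 1.9
eef_pos: [213.6, -587.4, 214.7]
tcp_rot: [3.142, 0.0, 0.933]
ft_force: [0.0, -0.5, -0.4]
opening: 0.634
grip_force: 0.0
```

>>> arm_command --rows '[[[0.135,-0.016,0],0],[[0.135,-0.016,0],0],[[0.135,-0.016,0],0],[[0.135,-0.016,0],0],[[0.135,-0.016,0],0]]'

```text
t: 2.4
eef_pos: [298.9, -438.9, 214.8]
tcp_rot: [3.141, 0.0, 0.925]
ft_force: [-0.7, -0.6, -0.0]
opening: 0.217
grip_force: 0.0
```

>>> arm_command --rows '[[[0.135,-0.016,0],0],[[0.135,-0.016,0],0],[[0.135,-0.016,0],0],[[0.135,-0.016,0],0],[[0.135,-0.016,0],0]]'

```text
t: 2.9
eef_pos: [383.7, -291.6, 214.8]
tcp_rot: [3.141, 0.0, 0.925]
ft_force: [-0.3, -0.3, -0.1]
opening: 0.001
grip_force: 0.0
```

>>> arm_command --rows '[[[0.135,-0.016,0],0],[[0.135,-0.016,0],0],[[0.135,-0.016,0],0],[[0.135,-0.016,0],0],[[0.135,-0.016,0],0]]'

```text
t: 3.4
eef_pos: [468.5, -144.2, 214.8]
tcp_rot: [3.141, -0.0, 0.926]
ft_force: [0.9, -0.2, -0.4]
opening: 0.003
grip_force: 0.0
```

```bash
python3 - <<'E'
from h import *
plan(*cab(-126),80)
snap('wrist','w1.png');find('wrist',['drawer_front','drawer_edge','station_tag']);find('top',['tan_cup_tag'])
E
```

```text
at [ 468.5 -144.2  214.8] shift total [0.0006 0.0069 0.5393] rows 3 per row [0.0002 0.0023 0.1798] per5 [1.000e-04 1.400e-03 1.079e-01]
wrist drawer_front [([498.0, -163.0, 74.0], 0.95)]
wrist drawer_edge [([507.0, -172.0, 137.0], 0.93)]
wrist station_tag [([610.0, -191.0, 142.0], 0.83)]
top tan_cup_tag [([542.0, 46.0, 40.0], 0.51)]
```

>>> arm_command --rows '[[[0,0,0.13],0],[[0,0,0.14],0],[[0,0,0.14],0],[[0,0,0.13],0],[[0,0.04,0],0]]'

```text
t: 4.15
eef_pos: [473.5, -151.6, 76.8]
tcp_rot: [-3.135, 0.002, 0.928]
ft_force: [0.7, 0.1, 0.8]
opening: 0.001
grip_force: 0.0
```

>>> arm_command --rows '[[[0,0.02,0],0],[[0,0.02,0],0],[[0,0.012,0],0],[[0,0.012,0],0],[[0,0,0],0]]'

```text
t: 4.65
eef_pos: [489.2, -161.4, 80.3]
tcp_rot: [3.14, -0.0, 0.93]
ft_force: [-0.6, 0.0, -0.7]
opening: 0.005
grip_force: 0.0
```

>>> arm_command --rows '[[[0,0.012,0],0],[[0,0.012,0],0],[[0,0.012,0],0],[[0,0.008,0],0],[[0,0,0],0]]'

```text
t: 5.15
eef_pos: [496.9, -167.2, 79.8]
tcp_rot: [-3.14, 0.0, 0.931]
ft_force: [-3.9, 2.9, 4.9]
opening: 0.008
grip_force: 2.9
```

>>> arm_command --rows '[[[0,0.008,0],0],[[0,0.008,0],0],[[0,0.008,0],0],[[0,0.008,0],0],[[0,0,0],0]]'

```text
t: 5.65
eef_pos: [501.0, -170.3, 79.7]
tcp_rot: [-3.134, 0.001, 0.931]
ft_force: [-15.8, 11.6, 15.0]
opening: 0.005
grip_force: 10.8
```

>>> arm_command --rows '[[[0,-0.08,0],0],[[0,-0.12,0],0],[[0,-0.12,0],0],[[0,0,-0.15],0],[[0,0,-0.15],0]]' --claw 0.5

```text
t: 6.15
eef_pos: [439.0, -124.0, 155.3]
tcp_rot: [-3.139, 0.001, 0.931]
ft_force: [0.1, -0.6, 0.1]
opening: 0.369
grip_force: 0.0
```

>>> arm_command --rows '[[[0,0,-0.15],0],[[0,0,-0.06],0],[[0,0,0],0],[[0,0,0],0],[[0,0,0],0]]'

```text
t: 6.65
eef_pos: [439.4, -124.4, 205.9]
tcp_rot: [-3.14, 0.001, 0.931]
ft_force: [0.1, 0.0, 0.0]
opening: 0.503
grip_force: 0.0
```

```bash
python3 - <<'E'
from h import *
snap('wrist','w2.png');find('wrist',['drawer_front','drawer_edge','dock','reader','station_tag']);find('top',['drawer_edge','drawer_front','reader'])
p,d,P=cloud('top')
z=P[...,2];m=(np.hypot(P[...,0]-540,P[...,1]+200)<190)&(d>0)&(p[...,2].astype(int)>p[...,0].astype(int)+30)&(z>128)&(z<145)
n,l,st,_=cv2.connectedComponentsWithStats(m.astype(np.uint8),connectivity=4)
q=P[l==1+np.argmax(st[1:,4])];r=cv2.minAreaRect(q[:,:2].astype(np.float32));print(r,len(q),(np.array(r[0])-C)@U,(np.array(r[0])-C)@W)
plan(*cab(-124),214)
E
```

```text
wrist drawer_front [([462.0, -138.0, 74.0], 0.67)]
wrist drawer_edge [([470.0, -145.0, 135.0], 0.56)]
wrist dock [([462.0, -137.0, 75.0], 0.36)]
wrist reader [([510.0, -174.0, 45.0], 0.81)]
wrist station_tag [([606.0, -193.0, 141.0], 0.61)]
top drawer_edge [([510.0, -170.0, 137.0], 0.94)]
top drawer_front [([501.0, -170.0, 75.0], 0.74), ([544.0, 48.0, -0.0], 0.4)]
top reader [([547.0, -198.0, 44.0], 0.44)]
((515.52392578125, -84.85212707519531), (33.83977508544922, 12.74510383605957), 53.74748992919922) 111 -125.60923953247071 75.61490170288086
at [ 439.8 -124.6  207. ] shift total [ 0.006   0.1537 -0.0279] rows 1 per row [ 0.006   0.1537 -0.0279] per5 [ 0.0012  0.0307 -0.0056]
```

>>> arm_command --rows '[[[0.005,0.075,0],0],[[0,0.075,0],0],[[0,0,0],0],[[0,0,0.15],0],[[0,0,0.1],0]]' --claw 0.4

```text
t: 7.65
eef_pos: [469.8, -145.5, 143.4]
tcp_rot: [-3.141, 0.0, 0.93]
ft_force: [0.5, -0.3, 0.3]
opening: 0.399
grip_force: 0.0
```

>>> arm_command --rows '[[[0,0,0.06],0],[[0,0,0.04],0],[[0,0,0.02],0],[[0,0,0],0],[[0,0,0],0]]'

```text
t: 8.15
eef_pos: [470.9, -146.1, 115.2]
tcp_rot: [3.141, -0.0, 0.931]
ft_force: [0.7, 0.8, 0.8]
opening: 0.399
grip_force: 0.0
```

>>> arm_command --rows '[[[0,0,0],0],[[0,0,0],0],[[0,0,0],0],[[0,0,0],0],[[0,0,0],0]]' --claw 0

```text
t: 8.65
eef_pos: [470.7, -146.0, 114.8]
tcp_rot: [3.141, -0.0, 0.93]
ft_force: [-1.0, 0.3, 3.3]
opening: 0.146
grip_force: 30.0
```

>>> arm_command --rows '[[[0,-0.03,0],0],[[0,-0.04,0],0],[[0,-0.04,0],0],[[0,-0.03,0],0],[[0,-0.012,0],0]]'

```text
t: 9.15
eef_pos: [439.3, -122.5, 114.8]
tcp_rot: [-3.141, -0.0, 0.931]
ft_force: [3.1, 0.9, 3.6]
opening: 0.144
grip_force: 30.0
```

>>> arm_command --rows '[[[0,-0.004,0],0],[[0,-0.004,0],0],[[0,-0.004,0],0],[[0,0,0],0],[[0,0,0],0]]'

```text
t: 9.65
eef_pos: [439.3, -122.4, 114.8]
tcp_rot: [3.138, -0.001, 0.931]
ft_force: [9.5, -4.1, -0.6]
opening: 0.145
grip_force: 30.0
```

>>> arm_command --rows '[[[0,0.003,0],0],[[0,0,0],0],[[0,0,-0.1],0],[[0,0,-0.15],-0.045],[[0,0,-0.15],-0.045]]' --claw 0.4

```text
t: 10.15
eef_pos: [437.3, -121.6, 215.2]
tcp_rot: [-3.138, 0.0, 1.219]
ft_force: [-0.6, -0.2, 0.1]
opening: 0.395
grip_force: 0.0
```

>>> arm_command --rows '[[[0,0,0],-0.046],[[0,0,0],-0.046],[[0,0,0],-0.046],[[0,0,0],-0.046],[[0,0,0],-0.046]]' --claw 0.7

```text
t: 10.65
eef_pos: [437.6, -121.7, 214.2]
tcp_rot: [-3.14, -0.001, 1.942]
ft_force: [0.1, 0.7, -0.4]
opening: 0.689
grip_force: 0.0
```

>>> arm_command --rows '[[[0,0,0],-0.045],[[0,0,0],-0.045],[[0,0,0],-0.045],[[0,0,0],-0.045],[[0,0,0],0]]'

```text
t: 11.15
eef_pos: [437.7, -121.7, 214.2]
tcp_rot: [-3.141, -0.002, 2.504]
ft_force: [-0.6, 0.4, -0.5]
opening: 0.704
grip_force: 0.0
```

```bash
python3 - <<'E'
from h import *
print(state()['joints'],viewer.get_calibration('wrist')['world_to_cam'])
plan(*cab(-115),214,143.3)
snap('wrist','w3.png');find('wrist',['dock','reader','drawer_edge'])
snap('top','top3.png');find('top',['dock','reader','drawer_edge'])
E
```

```text
[-4.16660226e-01  2.50248030e-01  1.95767696e+00 -2.94921313e-04
  9.35438936e-01 -1.34946221e+00] [[ 5.95163689e-01  8.03604490e-01  7.87347928e-05 -1.64052839e+02]
 [-7.68475572e-01  5.69175237e-01 -2.92377914e-01  4.38362730e+02]
 [-2.35001019e-01  1.73952212e-01  9.56302854e-01 -2.67637222e+02]
 [ 0.00000000e+00  0.00000000e+00  0.00000000e+00  1.00000000e+00]]
turn total 0.0009 rows 1
at [ 437.7 -121.7  214.2] shift total [-0.2033  0.0019  0.0008] rows 2 per row [-0.1016  0.0009  0.0004] per5 [-0.0407  0.0004  0.0002]
wrist dock []
wrist reader [([480.0, -150.0, 47.0], 0.69)]
wrist drawer_edge [([438.0, -118.0, 138.0], 0.92), ([438.0, 41.0, 24.0], 0.33)]
top dock []
top reader []
top drawer_edge []
```

>>> arm_command --rows '[[[-0.1,0,0],0],[[-0.08,0,0],0],[[-0.023,0,0],0],[[0,0,0],0],[[0,0,0],0]]'

```text
t: 12.05
eef_pos: [478.4, -151.8, 214.4]
tcp_rot: [-3.141, -0.001, 2.501]
ft_force: [-0.7, -0.3, 0.1]
opening: 0.701
grip_force: 0.0
```

```bash
python3 - <<'E'
from h import *
plan(*cab(-115),76,143.3)
c=viewer.get_calibration('wrist')
p,d,P=cloud('wrist')
cv2.imwrite('pics/w4.png',cv2.cvtColor(p,cv2.COLOR_RGB2BGR))
find('wrist',['dock','reader'])
y=(p[...,0].astype(int)>p[...,2].astype(int)+60)&(p[...,1].astype(int)>p[...,2].astype(int)+40)&(abs(P[...,2]-114)<5)&(np.hypot(P[...,0]-479,P[...,1]+152)<50)
q=P[y];print(len(q),cv2.minEnclosingCircle(q[:,:2].astype(np.float32)),np.median(q[:,2]))
E
```

```text
turn total 0.0001 rows 1
at [ 478.4 -151.8  214.4] shift total [-0.0011  0.0012  0.5538] rows 3 per row [-0.0004  0.0004  0.1846] per5 [-0.0002  0.0002  0.1108]
wrist dock [([559.0, 165.0, 3.0], 0.58)]
wrist reader [([474.0, -149.0, 46.0], 0.9)]
1074 ((479.59765625, -149.37452697753906), 16.77680206298828) 113.6452706124009
```

View pics/w4.png

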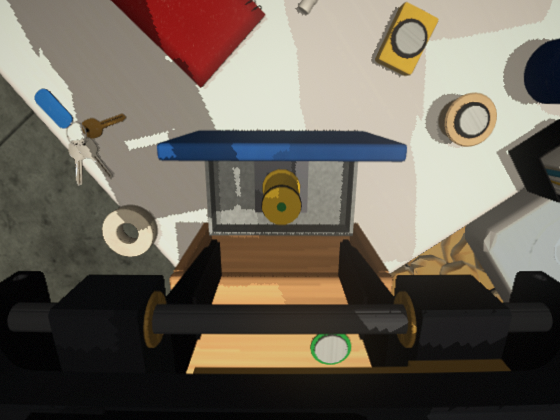

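The wrist view shows the reader upright at (281,195) px in the open drawer, with the drawer walls at columns 212 and 352. The fingers clear them.

>>> arm_command --rows '[[[0,0.005,0.12],0],[[0,0,0.15],0],[[0,0,0.15],0],[[0,0,0.1],0],[[0,0,0.034],0]]' --claw 0.6

```text
t: 12.7
eef_pos: [478.7, -150.7, 74.2]
tcp_rot: [-3.141, -0.003, 2.501]
ft_force: [-0.2, 0.6, 0.6]
opening: 0.6
grip_force: 0.0
```

>>> arm_command --rows '[[[0,0,0],0],[[0,0,0],0],[[0,0,0],0],[[0,0,0],0],[[0,0,0],0]]' --claw 0

```text
t: 13.2
eef_pos: [480.4, -151.5, 77.3]
tcp_rot: [3.141, 0.002, 2.501]
ft_force: [-1.4, 0.1, 8.1]
opening: 0.348
grip_force: 30.0
```

>>> arm_command --rows '[[[0,0,0],0],[[0,0,0],0],[[0,0,0],0],[[0,0,0],0],[[0,0,0],0]]'

```text
t: 13.7
eef_pos: [480.4, -151.5, 77.3]
tcp_rot: [3.141, 0.002, 2.501]
ft_force: [-0.3, 0.9, 7.8]
opening: 0.352
grip_force: 30.0
```

>>> arm_command --rows '[[[0,0,-0.02],0],[[0,0,-0.06],0],[[0,0,-0.1],0],[[0,0,-0.15],0],[[0,0,-0.15],0]]'

```text
t: 14.2
eef_pos: [479.4, -151.1, 197.6]
tcp_rot: [-3.141, -0.001, 2.501]
ft_force: [0.6, -1.2, -2.0]
opening: 0.351
grip_force: 30.0
```

>>> arm_command --rows '[[[0,0,-0.12],0],[[0,0,0],0],[[0,0,0],0],[[0,0,0],0],[[0,0,0],0]]'

```text
t: 14.7
eef_pos: [479.4, -151.1, 225.0]
tcp_rot: [-3.141, -0.002, 2.501]
ft_force: [0.9, -0.5, -1.4]
opening: 0.349
grip_force: 30.0
```

```bash
python3 - <<'E'
from h import *
print(state()['eef_pos'],state()['ft_force'])
p,d,P=cloud('wrist')
cv2.imwrite('pics/w5.png',cv2.cvtColor(p,cv2.COLOR_RGB2BGR))
find('wrist',['station_tag','reader','reader_tip','tan_cup_tag','yellow_pack_tag','blue_tin_tag','flour_shaker_tag'])
print('expected station',cab(10,45))
plan(*cab(10,45),225)
E
```

```text
[ 479.37179302 -151.1148596   224.97278819] [ 0.89566053 -0.49258319 -1.43561781]
wrist station_tag [([608.0, -193.0, 142.0], 0.97)]
wrist reader [([478.0, -149.0, 194.0], 0.69)]
wrist reader_tip [([437.0, 38.0, 4.0], 0.67)]
wrist tan_cup_tag [([544.0, 45.0, 32.0], 0.82)]
wrist yellow_pack_tag [([438.0, 44.0, 24.0], 0.91), ([441.0, -122.0, 138.0], 0.6)]
wrist blue_tin_tag []
wrist flour_shaker_tag []
expected station [ 605.93 -190.39]
at [ 479.8 -151.3  226. ] shift total [-0.498   0.1759  0.0039] rows 3 per row [-0.166   0.0586  0.0013] per5 [-0.0996  0.0352  0.0008]
```

View pics/w5.png

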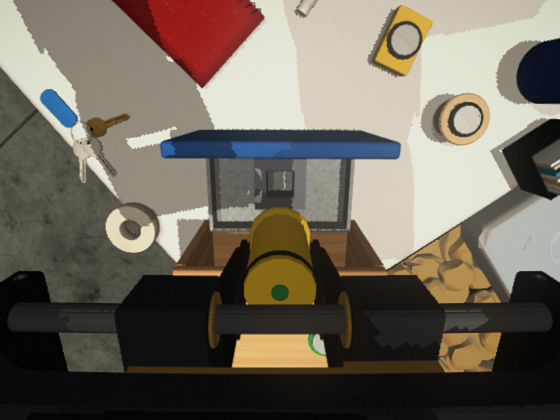

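>>> arm_command --rows '[[[-0.126,0.044,0],0],[[-0.126,0.044,0],0],[[-0.126,0.044,0],0],[[-0.126,0.044,0],0],[[0,0,0],0]]'

```text
t: 15.6
eef_pos: [609.8, -192.2, 225.1]
tcp_rot: [3.141, 0.001, 2.501]
ft_force: [-0.9, -0.3, -3.0]
opening: 0.352
grip_force: 30.0
```

```bash
python3 - <<'E'
from h import *
s=state();print(s['eef_pos'],s['ft_force'])
p,d,P=cloud('wrist')
T=np.array(s['eef_pos']);q=P-T
R=p.astype(int)
m=(R[...,0]>R[...,2]+60)&(R[...,1]>R[...,2]+40)&(np.hypot(q[...,0],q[...,1])<30)&(d>0)
zz=q[m][:,2];print('yellow z rel',zz.min(),zz.max(),np.percentile(zz,[5,50,95]))
top=q[m&(abs(q[...,2]-zz.max())<3)];print(cv2.minEnclosingCircle(top[:,:2].astype(np.float32)),len(top))
m2=m&(q[...,2]<-8);print(np.median(q[m2],0))
plan(607,-191.3,207)
E
```

```text
[ 609.79069727 -192.23128879  225.14603477] [-0.8780906  -0.25090446 -2.96657694]
yellow z rel -90.63803366929665 98.24931791071288 [-88.29636531  24.89856309  37.06946945]
((-28.722118377685547, 0.5074959993362427), 0.9696279168128967) 7
[-16.04074647   7.68982539 -27.4319914 ]
at [ 608.  -191.5  225.1] shift total [ 0.0038 -0.0018  0.0723] rows 1 per row [ 0.0038 -0.0018  0.0723] per5 [ 0.0008 -0.0004  0.0145]
```

>>> arm_command --rows '[[[0.004,-0.002,0.04],0],[[0,0,0.03],0],[[0,0,0.01],0],[[0,0,0.008],0],[[0,0,0],0]]'

```text
t: 16.15
eef_pos: [605.9, -191.0, 204.1]
tcp_rot: [-3.142, 0.0, 2.501]
ft_force: [-0.3, -0.8, -1.7]
opening: 0.351
grip_force: 30.0
```

>>> arm_command --rows '[[[0,0,0.006],0],[[0,0,0.006],0],[[0,0,0],0],[[0,0,0],0],[[0,0,0],0]]'

```text
t: 16.65
eef_pos: [606.1, -191.1, 201.2]
tcp_rot: [-3.142, 0.0, 2.501]
ft_force: [1.3, 0.8, -1.4]
opening: 0.35
grip_force: 30.0
```

>>> arm_command --rows '[[[0,0,0.006],0],[[0,0,0.006],0],[[0,0,0],0],[[0,0,0],0],[[0,0,0],0]]'

```text
t: 17.15
eef_pos: [606.1, -191.1, 198.2]
tcp_rot: [-3.142, 0.0, 2.501]
ft_force: [0.8, 0.2, 1.0]
opening: 0.349
grip_force: 30.0
```

```bash
python3 - <<'E'
from h import *
s=state();print(s['eef_pos'],s['ft_force'],s['tau'])
E
```

```text
[ 606.12257805 -191.10302469  198.24315388] [0.76795822 0.23854693 1.00420689] [ 1.44521892e-02 -6.21725893e+01 -2.50222296e+01 -9.60816251e-03
  1.14904423e-01  2.58359682e-05]
```

>>> arm_command --rows '[[[0,0,0],0],[[0,0,0],0],[[0,0,0],0],[[0,0,0],0],[[0,0,0],0]]'

```text
t: 17.65
eef_pos: [606.1, -191.1, 198.1]
tcp_rot: [-3.142, 0.0, 2.501]
ft_force: [0.6, -0.4, 1.1]
opening: 0.351
grip_force: 30.0
```

>>> arm_command --rows '[[[0,0,0],0],[[0,0,0],0],[[0,0,0],0],[[0,0,0],0],[[0,0,0],0]]'

```text
t: 18.15
eef_pos: [606.0, -191.1, 198.1]
tcp_rot: [-3.142, 0.0, 2.501]
ft_force: [0.8, 0.1, 1.8]
opening: 0.351
grip_force: 30.0
```

>>> arm_command --rows '[[[0,0,-0.04],0],[[0,0,-0.1],0],[[0,0,-0.1],0],[[0,0,0],0],[[0,0,0],0]]'

```text
t: 18.65
eef_pos: [605.8, -191.0, 258.1]
tcp_rot: [-3.142, 0.0, 2.501]
ft_force: [-0.6, 0.9, -1.6]
opening: 0.353
grip_force: 30.0
```

```bash
cat >> h.py <<'E'
def tag(x,y,z,cam='top'):
    "steel disc centre near x,y at height z: grey blob minus rim, by depth cloud"
    p,d,P=cloud(cam)
    m=(np.hypot(P[...,0]-x,P[...,1]-y)<22)&(abs(P[...,2]-z)<8)&(d>0)
    R=p.astype(int);g=(R.max(-1)-R.min(-1)<35)&(R.mean(-1)>110)
    dk=R.max(-1)<70
    for nm,k in(('steel',m&g),('dark',m&dk)):
        q=P[k]
        if len(q)>8: print(nm,len(q),np.round(np.median(q,0),1),np.round(cv2.minEnclosingCircle(q[:,:2].astype(np.float32)),1) if 0 else [np.round(v,1) for v in cv2.minEnclosingCircle(q[:,:2].astype(np.float32))])
E
python3 - <<'E'
from h import *
snap('top','top5.png');snap('scene','s5.png')
for cam in('top','scene'): find(cam,['blue_tin_tag','flour_shaker_tag','tan_cup_tag','yellow_pack_tag','red_tin_tag'])
for a in((560,161,91),(438,180,114),(543,45,36),(438,42,22)):
    print(a);tag(*a);tag(*a,'scene')
plan(560,161,225)
E
```

```text
top blue_tin_tag [([560.0, 162.0, 90.0], 0.48)]
top flour_shaker_tag []
top tan_cup_tag [([539.0, 43.0, 37.0], 0.54)]
top yellow_pack_tag [([438.0, 40.0, 21.0], 0.63)]
top red_tin_tag []
scene blue_tin_tag [([561.0, 161.0, 90.0], 0.43), ([444.0, -120.0, 132.0], 0.35), ([568.0, -222.0, -6.0], 0.24)]
scene flour_shaker_tag [([432.0, 180.0, 113.0], 0.49), ([543.0, 49.0, 39.0], 0.24)]
scene tan_cup_tag [([540.0, 50.0, 38.0], 0.53)]
scene yellow_pack_tag [([437.0, 44.0, 22.0], 0.61)]
scene red_tin_tag []
(560, 161, 91)
steel 172 [560.3 161.3  90.5] [array([560.7, 161.3]), np.float64(15.7)]
steel 130 [563.5 161.8  89.7] [array([563.1, 162.2]), np.float64(18.8)]
(438, 180, 114)
steel 133 [442.4 179.7 111.5] [array([438.3, 180.1]), np.float64(21.7)]
(543, 45, 36)
steel 161 [541.1  48.   35.4] [array([541.6,  48.1]), np.float64(16.7)]
steel 119 [545.9  49.2  35.1] [array([545.6,  48.9]), np.float64(17.8)]
(438, 42, 22)
steel 32 [445.8  36.5  21.1] [array([443.8,  37.7]), np.float64(11.0)]
steel 94 [440.4  40.2  20.8] [array([436.4,  40.3]), np.float64(19.0)]
at [ 606.1 -191.1  258.1] shift total [0.9891 1.0194 0.1326] rows 8 per row [0.1236 0.1274 0.0166] per5 [0.0989 0.1019 0.0133]
```

>>> arm_command --rows '[[[0.099,0.102,0],0],[[0.099,0.102,0],0],[[0.099,0.102,0],0],[[0.099,0.102,0],0],[[0.099,0.102,0],0]]'

```text
t: 20.15
eef_pos: [582.7, -13.6, 258.2]
tcp_rot: [3.142, 0.0, 2.501]
ft_force: [1.1, -0.6, -1.4]
opening: 0.351
grip_force: 30.0
```

>>> arm_command --rows '[[[0.099,0.102,0.02],0],[[0.099,0.102,0.02],0],[[0.099,0.102,0.04],0],[[0.099,0.102,0.04],0],[[0.099,0.102,0.04],0]]'

```text
t: 20.65
eef_pos: [559.6, 162.7, 217.9]
tcp_rot: [3.141, 0.0, 2.501]
ft_force: [0.2, -0.1, -0.7]
opening: 0.351
grip_force: 30.0
```

```bash
python3 - <<'E'
from h import *
snap('wrist','w6.png');find('wrist',['blue_tin_tag','flour_shaker_tag','tan_cup_tag','yellow_pack_tag'])
plan(560.5,161.3,156)
E
```

```text
wrist blue_tin_tag [([567.0, 163.0, 93.0], 0.93), ([441.0, 178.0, 110.0], 0.52)]
wrist flour_shaker_tag [([441.0, 181.0, 115.0], 0.92)]
wrist tan_cup_tag [([546.0, 44.0, 32.0], 0.69), ([437.0, 41.0, 22.0], 0.16)]
wrist yellow_pack_tag [([440.0, 40.0, 22.0], 0.74)]
at [560.1 161.1 218.3] shift total [-0.0009  0.0018  0.2492] rows 2 per row [-0.0005  0.0009  0.1246] per5 [-0.0002  0.0004  0.0498]
```

>>> arm_command --rows '[[[-0.005,0.005,0.12],0],[[0,0,0.1],0],[[0,0,0.028],0],[[0,0,0.01],0],[[0,0,0.008],0]]'

```text
t: 21.4
eef_pos: [562.3, 161.1, 152.6]
tcp_rot: [3.141, 0.001, 2.501]
ft_force: [-0.9, 0.1, -1.1]
opening: 0.35
grip_force: 30.0
```

>>> arm_command --rows '[[[0,0,0.006],0],[[0,0,0.006],0],[[0,0,0],0],[[0,0,0],0],[[0,0,0],0]]'

```text
t: 21.9
eef_pos: [561.9, 161.6, 149.0]
tcp_rot: [3.141, 0.001, 2.501]
ft_force: [-0.0, -0.5, 0.3]
opening: 0.355
grip_force: 30.0
```

Contact starts (about 2 N); one millimetre more, then hold.

>>> arm_command --rows '[[[0,0,0.004],0],[[0,0,0],0],[[0,0,0],0],[[0,0,0],0],[[0,0,0],0]]'

```text
t: 22.4
eef_pos: [561.7, 161.6, 147.6]
tcp_rot: [3.142, 0.0, 2.501]
ft_force: [1.8, 0.1, 1.0]
opening: 0.35
grip_force: 30.0
```

>>> arm_command --rows '[[[0,0,0],0],[[0,0,0],0],[[0,0,0],0],[[0,0,0],0],[[0,0,0],0]]'

```text
t: 22.9
eef_pos: [561.6, 161.5, 147.6]
tcp_rot: [-3.142, 0.0, 2.501]
ft_force: [2.2, 0.1, 0.6]
opening: 0.35
grip_force: 30.0
```

>>> arm_command --rows '[[[0,0,0],0],[[0,0,0],0],[[0,0,0],0],[[0,0,0],0],[[0,0,-0.04],0]]'

```text
t: 23.4
eef_pos: [560.8, 161.4, 156.7]
tcp_rot: [-3.139, -0.002, 2.501]
ft_force: [-0.5, 0.1, -2.4]
opening: 0.35
grip_force: 30.0
```

>>> arm_command --rows '[[[0,0,-0.1],0],[[0,0,-0.14],0],[[0,0,0],0],[[0,0,0],0],[[0,0,0],0]]'

```text
t: 23.9
eef_pos: [560.9, 161.4, 216.7]
tcp_rot: [-3.14, -0.001, 2.501]
ft_force: [-0.4, 0.2, -1.5]
opening: 0.348
grip_force: 30.0
```

```bash
python3 - <<'E'
from h import *
snap('wrist','w7.png');find('wrist',['blue_tin_tag','flour_shaker_tag','tan_cup_tag','yellow_pack_tag'])
tag(440,180,114,'wrist')
plan(440,180,217)
E
```

```text
wrist blue_tin_tag []
wrist flour_shaker_tag [([440.0, 180.0, 115.0], 0.88)]
wrist tan_cup_tag [([534.0, 88.0, 30.0], 0.79)]
wrist yellow_pack_tag [([437.0, 41.0, 25.0], 0.69)]
steel 1745 [440.9 181.1 113.1] [array([440., 180.]), np.float64(22.0)]
dark 561 [442.1 180.4 111.1] [array([440.4, 179.3]), np.float64(18.7)]
at [561.5 161.5 217.1] shift total [ 4.34e-01 -2.31e-01  3.00e-04] rows 3 per row [ 1.447e-01 -7.700e-02  1.000e-04] per5 [ 0.0868 -0.0462  0.0001]
```

View pics/w7.png

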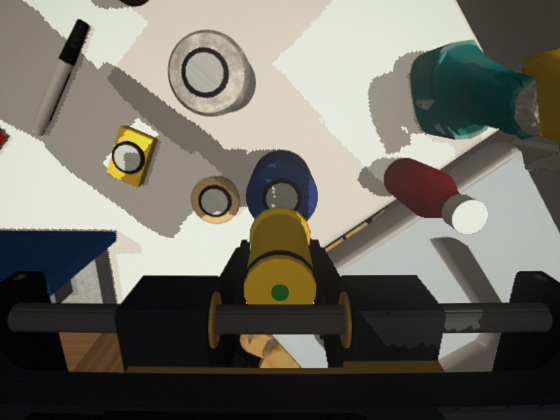

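The picture shows that the tan cup was knocked to about (215,200) px, i.e. (534,88) mm, next to the blue tin. The shaker is at (205,72) px and the pack is unmoved. Going to the shaker next.

>>> arm_command --rows '[[[0.109,-0.058,0],0],[[0.109,-0.058,0],0],[[0.109,-0.058,0],0],[[0.107,-0.057,0],0],[[0,0,0.06],0]]'

```text
t: 24.7
eef_pos: [437.7, 180.5, 203.8]
tcp_rot: [3.14, 0.001, 2.503]
ft_force: [0.4, 0.1, -2.5]
opening: 0.351
grip_force: 30.0
```

```bash
python3 - <<'E'
from h import *
snap('wrist');find('wrist',['flour_shaker_tag','tan_cup_tag','yellow_pack_tag'])
plan(440.5,180,171)
E
```

```text
wrist flour_shaker_tag [([441.0, 178.0, 115.0], 0.67)]
wrist tan_cup_tag []
wrist yellow_pack_tag [([435.0, 44.0, 21.0], 0.74)]
at [440.5 180.1 202.7] shift total [-0.     -0.0002  0.127 ] rows 1 per row [-0.     -0.0002  0.127 ] per5 [-0.     -0.      0.0254]
```

>>> arm_command --rows '[[[0,0,0.07],0],[[0,0,0.03],0],[[0,0,0.012],0],[[0,0,0.008],0],[[0,0,0.006],0]]'

```text
t: 25.4
eef_pos: [440.4, 180.0, 171.4]
tcp_rot: [3.141, 0.0, 2.501]
ft_force: [-0.9, -0.5, 1.2]
opening: 0.35
grip_force: 30.0
```

>>> arm_command --rows '[[[0,0,0.003],0],[[0,0,0],0],[[0,0,0],0],[[0,0,0],0],[[0,0,0],0]]'

```text
t: 25.9
eef_pos: [440.2, 180.0, 170.5]
tcp_rot: [3.141, 0.0, 2.501]
ft_force: [-0.7, -1.2, 1.0]
opening: 0.349
grip_force: 30.0
```

>>> arm_command --rows '[[[0,0,0],0],[[0,0,0],0],[[0,0,0],0],[[0,0,0],0],[[0,0,0],0]]'

```text
t: 26.4
eef_pos: [440.2, 180.0, 170.3]
tcp_rot: [-3.142, 0.0, 2.501]
ft_force: [0.3, -1.0, 1.5]
opening: 0.35
grip_force: 30.0
```

>>> arm_command --rows '[[[0,0,0],0],[[0,0,0],0],[[0,0,0],0],[[0,0,0],0],[[0,0,0],0]]'

```text
t: 26.9
eef_pos: [440.1, 180.0, 170.3]
tcp_rot: [-3.142, 0.0, 2.501]
ft_force: [-0.1, 0.1, 1.9]
opening: 0.351
grip_force: 30.0
```

>>> arm_command --rows '[[[0,0,-0.04],0],[[0,0,-0.1],0],[[0,0,-0.12],0],[[0,0,0],0],[[0,0,0],0]]'

```text
t: 27.4
eef_pos: [440.0, 180.1, 235.8]
tcp_rot: [3.141, 0.001, 2.501]
ft_force: [-0.1, -0.5, -1.5]
opening: 0.352
grip_force: 30.0
```

```bash
python3 - <<'E'
from h import *
snap('top');find('top',['tan_cup_tag','yellow_pack_tag','blue_tin_tag'])
snap('scene');find('scene',['tan_cup_tag'])
tag(534,88,36);tag(534,88,36,'scene');tag(438,42,22)
plan(534,88,217)
E
```

```text
top tan_cup_tag [([533.0, 90.0, 39.0], 0.56)]
top yellow_pack_tag [([435.0, 37.0, 21.0], 0.46), ([477.0, -150.0, 41.0], 0.42)]
top blue_tin_tag [([559.0, 161.0, 90.0], 0.63)]
scene tan_cup_tag [([532.0, 90.0, 37.0], 0.53)]
steel 149 [531.5  89.9  35.4] [array([532.1,  90.6]), np.float64(15.3)]
steel 123 [537.7  91.2  35.1] [array([535.7,  89.8]), np.float64(19.1)]
steel 158 [436.5  40.5  21.7] [array([438.8,  42.5]), np.float64(18.2)]
at [440.1 180.  235. ] shift total [-0.5212 -0.0707  0.072 ] rows 3 per row [-0.1737 -0.0236  0.024 ] per5 [-0.1042 -0.0141  0.0144]
```

>>> arm_command --rows '[[[-0.128,-0.017,0],0],[[-0.128,-0.017,0],0],[[-0.128,-0.017,0.06],0],[[-0.128,-0.016,0.1],0],[[0,0,0.1],0]]'

```text
t: 28.35
eef_pos: [535.3, 87.8, 169.4]
tcp_rot: [3.141, 0.002, 2.499]
ft_force: [0.4, 0.0, -2.2]
opening: 0.349
grip_force: 30.0
```

```bash
python3 - <<'E'
from h import *
snap('wrist','w8.png');find('wrist',['tan_cup_tag','yellow_pack_tag'])
plan(533,90,93)
E
```

```text
wrist tan_cup_tag [([531.0, 90.0, 34.0], 0.87), ([640.0, 113.0, 1.0], 0.74)]
wrist yellow_pack_tag [([438.0, 42.0, 20.0], 0.86), ([560.0, 162.0, 2.0], 0.42)]
at [532.1  89.9 169.3] shift total [-0.0027  0.0023  0.3053] rows 2 per row [-0.0013  0.0012  0.1527] per5 [-0.0005  0.0005  0.0611]
```

>>> arm_command --rows '[[[0,0,0.12],0],[[0,0,0.12],0],[[0,0,0.04],0],[[0,0,0.012],0],[[0,0,0.006],0]]'

```text
t: 29.0
eef_pos: [533.3, 90.4, 97.1]
tcp_rot: [3.141, 0.001, 2.502]
ft_force: [0.2, -0.4, -1.9]
opening: 0.351
grip_force: 30.0
```

>>> arm_command --rows '[[[0,0,0.006],0],[[0,0,0.004],0],[[0,0,0],0],[[0,0,0],0],[[0,0,0],0]]'

```text
t: 29.5
eef_pos: [533.1, 90.1, 93.7]
tcp_rot: [3.141, 0.001, 2.501]
ft_force: [1.8, -0.3, 1.0]
opening: 0.353
grip_force: 30.0
```

>>> arm_command --rows '[[[0,0,0],0],[[0,0,0],0],[[0,0,0],0],[[0,0,0],0],[[0,0,0],0]]'

```text
t: 30.0
eef_pos: [532.8, 90.1, 93.4]
tcp_rot: [-3.142, 0.0, 2.501]
ft_force: [0.1, 0.4, 1.0]
opening: 0.35
grip_force: 30.0
```

>>> arm_command --rows '[[[0,0,0],0],[[0,0,0],0],[[0,0,0],0],[[0,0,0],0],[[0,0,0],0]]'

```text
t: 30.5
eef_pos: [532.8, 90.1, 93.3]
tcp_rot: [-3.142, 0.0, 2.501]
ft_force: [1.6, 0.5, 0.9]
opening: 0.346
grip_force: 30.0
```

>>> arm_command --rows '[[[0,0,0],0],[[0,0,0],0],[[0,0,-0.04],0],[[0,0,-0.12],0],[[0,0,-0.14],0]]'

```text
t: 31.0
eef_pos: [531.7, 90.1, 168.7]
tcp_rot: [-3.139, -0.003, 2.501]
ft_force: [0.9, 0.1, -1.8]
opening: 0.351
grip_force: 30.0
```

>>> arm_command --rows '[[[0.062,-0.128,0],0],[[0.062,-0.128,0],0],[[0.063,-0.128,0],0],[[0,0,0.06],0],[[0,0,0.06],0]]'

```text
t: 31.5
eef_pos: [437.2, 40.7, 139.0]
tcp_rot: [3.141, 0.001, 2.501]
ft_force: [0.6, -1.3, -1.5]
opening: 0.351
grip_force: 30.0
```

```bash
python3 - <<'E'
from h import *
s=state();print(s['eef_pos'])
snap('wrist','w9.png');find('wrist',['yellow_pack_tag','tan_cup_tag','station_tag'])
snap('top');find('top',['yellow_pack_tag','tan_cup_tag'])
snap('scene');find('scene',['yellow_pack_tag','tan_cup_tag'])
tag(438,42,22,'wrist');tag(438,42,22,'scene')
plan(438,41.5,79)
E
```

```text
[437.18853646  40.70406127 139.0209863 ]
wrist yellow_pack_tag [([436.0, 41.0, 22.0], 0.84)]
wrist tan_cup_tag [([534.0, 87.0, 33.0], 0.98)]
wrist station_tag [([443.0, 180.0, -0.0], 0.54), ([436.0, 41.0, 23.0], 0.4)]
top yellow_pack_tag []
top tan_cup_tag []
scene yellow_pack_tag [([570.0, -224.0, -3.0], 0.71), ([439.0, 42.0, 19.0], 0.52), ([436.0, -117.0, 74.0], 0.47)]
scene tan_cup_tag [([435.0, 47.0, 104.0], 0.68), ([537.0, 86.0, 37.0], 0.53), ([534.0, 88.0, -3.0], 0.3)]
steel 32 [427.   45.3  21.6] [array([427.7,  45.6]), np.float64(3.8)]
dark 327 [430.2  50.3  19.3] [array([438.3,  42.7]), np.float64(18.7)]
steel 53 [439.6  39.9  21. ] [array([435. ,  39.7]), np.float64(16.2)]
at [438.   41.1 138.6] shift total [0.0009 0.0013 0.2382] rows 2 per row [0.0004 0.0006 0.1191] per5 [0.0002 0.0003 0.0476]
```

View pics/w9.png

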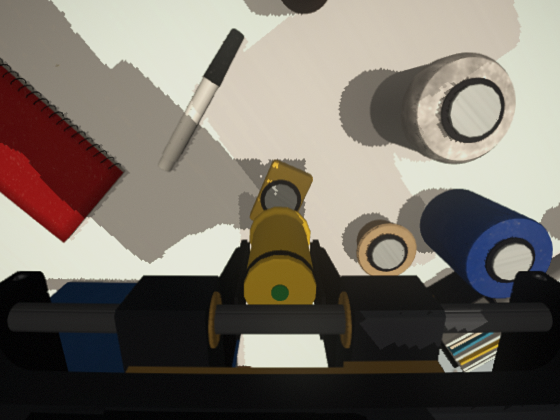

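The pack's tag at (281,195) px lies under the reader's axis; lowering.

>>> arm_command --rows '[[[0,0,0.1],0],[[0,0,0.08],0],[[0,0,0.03],0],[[0,0,0.012],0],[[0,0,0.008],0]]'

```text
t: 32.6
eef_pos: [438.1, 41.1, 81.1]
tcp_rot: [-3.142, 0.0, 2.501]
ft_force: [-1.3, 0.5, 0.8]
opening: 0.35
grip_force: 30.0
```

>>> arm_command --rows '[[[0,0,0.006],0],[[0,0,0.003],0],[[0,0,0],0],[[0,0,0],0],[[0,0,0],0]]'

```text
t: 33.1
eef_pos: [438.1, 41.1, 78.8]
tcp_rot: [3.141, 0.0, 2.501]
ft_force: [-1.1, 0.6, 1.9]
opening: 0.35
grip_force: 30.0
```

>>> arm_command --rows '[[[0,0,0],0],[[0,0,0],0],[[0,0,0],0],[[0,0,0],0],[[0,0,0],0]]'

```text
t: 33.6
eef_pos: [438.0, 41.1, 78.6]
tcp_rot: [3.142, 0.0, 2.501]
ft_force: [-0.9, -0.6, 1.3]
opening: 0.354
grip_force: 30.0
```

>>> arm_command --rows '[[[0,0,0],0],[[0,0,0],0],[[0,0,0],0],[[0,0,0],0],[[0,0,0],0]]'

```text
t: 34.1
eef_pos: [438.0, 41.1, 78.6]
tcp_rot: [-3.142, 0.0, 2.501]
ft_force: [-0.7, 0.9, 1.0]
opening: 0.351
grip_force: 30.0
```

>>> arm_command --rows '[[[0,0,-0.04],0],[[0,0,-0.12],0],[[0,0,-0.15],0],[[0,0,-0.15],0],[[0,0,-0.14],0]]'

```text
t: 34.6
eef_pos: [437.5, 41.1, 230.9]
tcp_rot: [3.141, 0.001, 2.501]
ft_force: [1.6, -0.4, -1.4]
opening: 0.349
grip_force: 30.0
```

>>> arm_command --rows '[[[-0.11,-0.034,0],0],[[-0.11,-0.034,0],0],[[-0.11,-0.034,0],0],[[-0.11,-0.034,0],0],[[-0.11,-0.034,0],0]]'

```text
t: 35.1
eef_pos: [523.1, -76.1, 229.2]
tcp_rot: [-3.142, 0.0, 2.501]
ft_force: [-0.3, 0.2, -1.9]
opening: 0.349
grip_force: 30.0
```

>>> arm_command --rows '[[[-0.11,-0.034,0],0],[[-0.11,-0.034,0],0],[[-0.11,-0.034,0],0],[[-0.11,-0.034,0],0],[[-0.106,-0.036,0],0]]'

```text
t: 35.6
eef_pos: [606.9, -192.1, 229.1]
tcp_rot: [-3.141, -0.0, 2.501]
ft_force: [0.1, 0.2, -1.9]
opening: 0.35
grip_force: 30.0
```

```bash
python3 - <<'E'
from h import *
snap('wrist','w10.png');find('wrist',['station_tag','drawer_edge','yellow_pack_tag'])
plan(606.5,-191.2,198)
E
```

```text
wrist station_tag [([606.0, -190.0, 144.0], 0.86)]
wrist drawer_edge [([478.0, -150.0, 45.0], 0.6)]
wrist yellow_pack_tag []
at [ 606.1 -191.1  228.5] shift total [-0.0014  0.0007  0.1221] rows 1 per row [-0.0014  0.0007  0.1221] per5 [-0.0003  0.0001  0.0244]
```

>>> arm_command --rows '[[[0,0,0.06],0],[[0,0,0.036],0],[[0,0,0.01],0],[[0,0,0.008],0],[[0,0,0.006],0]]'

```text
t: 36.3
eef_pos: [606.6, -190.9, 199.1]
tcp_rot: [3.141, 0.0, 2.502]
ft_force: [-1.0, 0.7, 1.0]
opening: 0.346
grip_force: 30.0
```

>>> arm_command --rows '[[[0,0,0.003],0],[[0,0,0],0],[[0,0,0],0],[[0,0,0],0],[[0,0,0],0]]'

```text
t: 36.8
eef_pos: [606.7, -191.2, 198.0]
tcp_rot: [3.141, 0.0, 2.501]
ft_force: [-0.5, 1.8, 1.2]
opening: 0.354
grip_force: 30.0
```

>>> arm_command --rows '[[[0,0,0],0],[[0,0,0],0],[[0,0,0],0],[[0,0,0],0],[[0,0,0],0]]'

```text
t: 37.3
eef_pos: [606.6, -191.2, 197.9]
tcp_rot: [-3.142, 0.0, 2.501]
ft_force: [0.6, 1.8, 0.5]
opening: 0.351
grip_force: 30.0
```

>>> arm_command --rows '[[[0,0,0],0],[[0,0,0],0],[[0,0,0],0],[[0,0,0],0],[[0,0,0],0]]'

```text
t: 37.8
eef_pos: [606.6, -191.2, 197.9]
tcp_rot: [-3.142, 0.0, 2.501]
ft_force: [-0.1, 0.9, 0.9]
opening: 0.349
grip_force: 30.0
```

>>> arm_command --rows '[[[0,0,-0.04],0],[[0,0,-0.1],0],[[0,0,0],0],[[0,0,0],0],[[0,0,0],0]]'

```text
t: 38.3
eef_pos: [606.2, -191.0, 231.9]
tcp_rot: [-3.141, -0.001, 2.501]
ft_force: [-0.2, -0.2, -1.2]
opening: 0.349
grip_force: 30.0
```

```bash
python3 - <<'E'
from h import *
plan(479.9,-151.3,226)
E
```

```text
at [ 606.2 -191.   231.9] shift total [ 0.5001 -0.1743  0.0238] rows 3 per row [ 0.1667 -0.0581  0.0079] per5 [ 0.1    -0.0349  0.0048]
```

>>> arm_command --rows '[[[0.1,-0.035,0],0],[[0.1,-0.035,0],0],[[0.1,-0.035,0],0],[[0.1,-0.035,0],0],[[0.1,-0.035,0.02],0]]'

```text
t: 38.8
eef_pos: [479.1, -151.2, 227.4]
tcp_rot: [-3.141, -0.0, 2.501]
ft_force: [-1.1, -1.3, -0.9]
opening: 0.349
grip_force: 30.0
```

```bash
python3 - <<'E'
from h import *
p,d=snap('wrist','w11.png');find('wrist',['drawer_edge'])
q=cv2.imread('pics/w5.png');print(np.abs(q.astype(int)-cv2.imread('pics/w11.png')).mean())
plan(479.9,-151.3,120)
E
```

```text
wrist drawer_edge [([438.0, -122.0, 138.0], 0.74), ([532.0, 90.0, 32.0], 0.41)]
4.819773242630386
at [ 477.4 -150.5  227. ] shift total [-0.01    0.0033  0.428 ] rows 3 per row [-0.0033  0.0011  0.1427] per5 [-0.002   0.0007  0.0856]
```

View pics/w11.png

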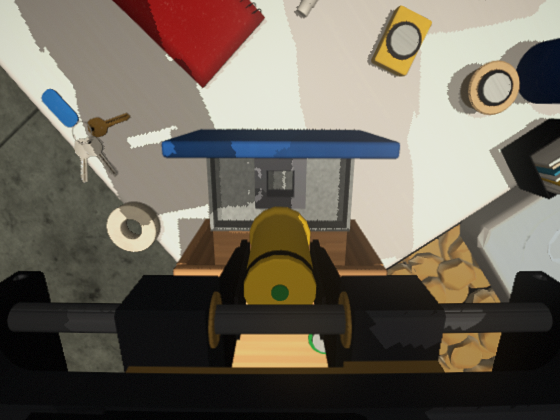

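The drawer is where it was, with the dock well at (280,180) px. Lowering the reader.

>>> arm_command --rows '[[[-0.01,0.003,0],0],[[0,0,0.12],0],[[0,0,0.14],0],[[0,0,0.14],0],[[0,0,0.08],0]]'

```text
t: 39.4
eef_pos: [483.0, -152.6, 105.2]
tcp_rot: [-3.141, -0.002, 2.501]
ft_force: [-0.5, 0.4, -1.6]
opening: 0.351
grip_force: 30.0
```

```bash
python3 - <<'E'
from h import *
plan(480,-151.3,77)
E
```

```text
at [ 483.  -152.6  105.2] shift total [ 0.0127 -0.003   0.1126] rows 1 per row [ 0.0127 -0.003   0.1126] per5 [ 0.0025 -0.0006  0.0225]
```

>>> arm_command --rows '[[[0,0,0],0],[[0,0,0],0],[[0,0,0],0],[[0,0,0],0],[[0,0,0],0]]'

```text
t: 39.9
eef_pos: [483.1, -152.6, 108.7]
tcp_rot: [3.141, 0.002, 2.501]
ft_force: [-0.0, 0.4, -1.4]
opening: 0.35
grip_force: 30.0
```

>>> arm_command --rows '[[[0.013,-0.003,0],0],[[0,0,0.04],0],[[0,0,0.04],0],[[0,0,0.03],0],[[0,0,0],0]]'

```text
t: 40.4
eef_pos: [479.1, -150.9, 79.0]
tcp_rot: [-3.141, -0.002, 2.501]
ft_force: [0.1, -0.5, -1.1]
opening: 0.351
grip_force: 30.0
```

>>> arm_command --rows '[[[0,0,0.004],0],[[0,0,0.004],0],[[0,0,0.003],0],[[0,0,0],0],[[0,0,0],0]]'

```text
t: 40.9
eef_pos: [479.7, -151.2, 77.8]
tcp_rot: [-3.142, 0.0, 2.501]
ft_force: [-0.3, -0.2, -2.3]
opening: 0.352
grip_force: 30.0
```

>>> arm_command --rows '[[[0,0,0.003],0],[[0,0,0.002],0],[[0,0,0],0],[[0,0,0],0],[[0,0,0],0]]'

```text
t: 41.4
eef_pos: [480.2, -151.5, 77.3]
tcp_rot: [3.141, 0.002, 2.502]
ft_force: [-1.8, -0.8, 9.0]
opening: 0.351
grip_force: 30.0
```

>>> arm_command --rows '[[[0,0,0],0],[[0,0,0],0],[[0,0,0],0],[[0,0,0],0],[[0,0,0],0]]'

```text
t: 41.9
eef_pos: [480.2, -151.6, 77.3]
tcp_rot: [3.141, 0.002, 2.501]
ft_force: [-1.3, 0.3, 8.6]
opening: 0.349
grip_force: 30.0
```

Seated at the original height with 9 N of contact. Releasing and rising.

>>> arm_command --rows '[[[0,0,0],0],[[0,0,0],0],[[0,0,0],0],[[0,0,0],0],[[0,0,-0.03],0]]' --claw 0.58

```text
t: 42.4
eef_pos: [479.2, -151.0, 83.4]
tcp_rot: [-3.141, -0.002, 2.501]
ft_force: [0.3, -0.8, 0.2]
opening: 0.573
grip_force: 0.0
```

>>> arm_command --rows '[[[0,0,-0.08],0],[[0,0,-0.15],0],[[0,0,-0.15],0],[[0,0,-0.15],0],[[0,0,0],0]]'

```text
t: 42.9
eef_pos: [481.1, -151.7, 221.2]
tcp_rot: [3.14, 0.008, 2.502]
ft_force: [0.5, 0.2, 0.0]
opening: 0.577
grip_force: 0.0
```

```bash
python3 - <<'E'
from h import *
p,d,P=cloud('wrist')
cv2.imwrite('pics/w12.png',cv2.cvtColor(p,cv2.COLOR_RGB2BGR));find('wrist',['reader','drawer_edge'])
R=p.astype(int)
y=(R[...,0]>R[...,2]+60)&(R[...,1]>R[...,2]+40)&(abs(P[...,2]-114)<5)&(np.hypot(P[...,0]-479,P[...,1]+152)<50)
q=P[y];print(len(q),cv2.minEnclosingCircle(q[:,:2].astype(np.float32)),np.median(q[:,2]))
plan(*cab(-196),216,53.3)
E
```

```text
wrist reader [([479.0, -152.0, 45.0], 0.97)]
wrist drawer_edge [([437.0, -122.0, 139.0], 0.7)]
1036 ((479.7961730957031, -149.6356201171875), 16.843074798583984) 113.64263183126369
turn total 0.5001 rows 11
at [ 479.3 -151.   216.2] shift total [-0.0036 -0.324   0.0007] rows 2 per row [-0.0018 -0.162   0.0004] per5 [-0.0007 -0.0648  0.0001]
```

View pics/w12.png

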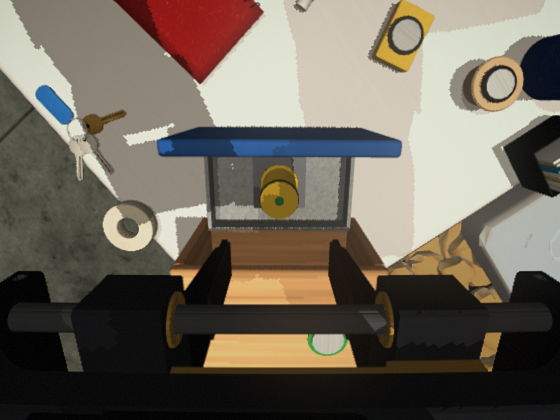

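The reader stands docked at (279,195) px, as at the start. Now I move in front of the drawer with the fingers shut.

>>> arm_command --rows '[[[0.12,0,0],0],[[0.12,0,0],0],[[0.08,0,0],0],[[0,0,0],0],[[0,0,0],0]]' --claw 0

```text
t: 43.55
eef_pos: [415.8, -103.5, 215.9]
tcp_rot: [-3.141, -0.0, 2.502]
ft_force: [0.5, 0.2, -0.0]
opening: 0.216
grip_force: 0.0
```

>>> arm_command --rows '[[[0,0,0.12],0],[[0,0,0.14],0],[[0,0,0.14],0],[[0,0,0.14],0],[[0,0,0],0]]'

```text
t: 44.05
eef_pos: [414.4, -103.3, 77.9]
tcp_rot: [-3.14, -0.007, 2.501]
ft_force: [0.0, -1.0, 0.2]
opening: 0.005
grip_force: 0.0
```

```bash
python3 - <<'E'
from h import *
p=np.array(state()['eef_pos']);print(p,(p[:2]-C)@U,(p[:2]-C)@W)
E
```

```text
[ 414.44354626 -103.25681243   77.88695991] -195.6697020688565 0.4082770980890651
```

>>> arm_command --rows '[[[-0.03,0,0],0],[[-0.014,0,0],0],[[-0.014,0,0],0],[[-0.014,0,0],0],[[-0.014,0,0],0]]'

```text
t: 44.55
eef_pos: [433.1, -116.5, 82.1]
tcp_rot: [3.141, 0.001, 2.501]
ft_force: [-0.9, 1.1, 0.8]
opening: 0.004
grip_force: 0.8
```

>>> arm_command --rows '[[[-0.02,0,0],0],[[-0.02,0,0],0],[[-0.02,0,0],0],[[-0.02,0,0],0],[[-0.02,0,0],0]]'

```text
t: 45.05
eef_pos: [453.1, -131.4, 81.3]
tcp_rot: [-3.141, -0.0, 2.501]
ft_force: [-1.8, 0.4, 2.5]
opening: 0.002
grip_force: 1.0
```

>>> arm_command --rows '[[[-0.02,0,0],0],[[-0.02,0,0],0],[[-0.02,0,0],0],[[-0.02,0,0],0],[[-0.02,0,0],0]]'

```text
t: 45.55
eef_pos: [472.4, -146.0, 81.3]
tcp_rot: [-3.141, -0.002, 2.501]
ft_force: [-6.3, 1.7, 4.6]
opening: 0.004
grip_force: 3.1
```

>>> arm_command --rows '[[[-0.02,0,0],0],[[-0.02,0,0],0],[[-0.02,0,0],0],[[-0.02,0,0],0],[[0,0,0],0]]'

```text
t: 46.05
eef_pos: [488.8, -158.2, 81.3]
tcp_rot: [-3.141, -0.001, 2.501]
ft_force: [-5.2, 1.3, 2.5]
opening: 0.005
grip_force: 2.2
```

```bash
python3 - <<'E'
from h import *
s=state();p=np.array(s['eef_pos']);print(p,(p[:2]-C)@U,(p[:2]-C)@W,s['ft_force'])
E
```

```text
[ 488.80255683 -158.24185161   81.27523035] -103.15272215605101 0.7769639967207912 [-5.17712013  1.3105312   2.52111808]
```

>>> arm_command --rows '[[[-0.016,0,0],0],[[-0.016,0,0],0],[[-0.016,0,0],0],[[-0.012,0,0],0],[[0,0,0],0]]'

```text
t: 46.55
eef_pos: [500.4, -166.9, 81.2]
tcp_rot: [-3.141, -0.002, 2.501]
ft_force: [-6.1, 0.7, 3.5]
opening: 0.007
grip_force: 2.7
```

>>> arm_command --rows '[[[-0.01,0,0],0],[[-0.008,0,0],0],[[-0.008,0,0],0],[[0,0,0],0],[[0,0,0],0]]'

```text
t: 47.05
eef_pos: [502.3, -168.5, 81.2]
tcp_rot: [-3.14, -0.009, 2.502]
ft_force: [-21.7, 14.1, 16.3]
opening: 0.004
grip_force: 12.7
```

```bash
python3 - <<'E'
from h import *
s=state();p=np.array(s['eef_pos']);print(p,(p[:2]-C)@U,(p[:2]-C)@W,s['ft_force'])
E
```

```text
[ 502.344203   -168.47028225   81.1951946 ] -86.1757204098774 0.6716670317080051 [-21.74864158  14.05773167  16.33741094]
```

>>> arm_command --rows '[[[0.08,0,0],0],[[0.12,0,0],0],[[0.1,0,0],0],[[0,0,-0.1],0],[[0,0,-0.15],0]]'

```text
t: 47.55
eef_pos: [445.4, -125.7, 143.5]
tcp_rot: [-3.141, -0.003, 2.502]
ft_force: [0.9, -0.9, 0.3]
opening: 0.002
grip_force: 0.0
```

>>> arm_command --rows '[[[0,0,-0.15],0],[[0,0,-0.15],0],[[0.12,0,0],0],[[0,0,0],0],[[0,0,0],0]]'

```text
t: 48.05
eef_pos: [422.3, -108.3, 219.1]
tcp_rot: [3.141, 0.001, 2.502]
ft_force: [0.6, 0.0, 0.4]
opening: 0.004
grip_force: 0.0
```

```bash
python3 - <<'E'
from h import *
snap('wrist','w13.png');find('wrist',['drawer_edge','drawer_front'])
snap('scene','s13.png');find('scene',['drawer_edge','drawer_front'])
print('latched',cab(-79),cab(-86))
E
```

```text
wrist drawer_edge []
wrist drawer_front []
scene drawer_edge [([507.0, -170.0, 137.0], 0.56)]
scene drawer_front [([501.0, -165.0, 74.0], 0.81)]
latched [ 507.642 -173.258] [ 502.028 -169.072]
```

View pics/s13.png

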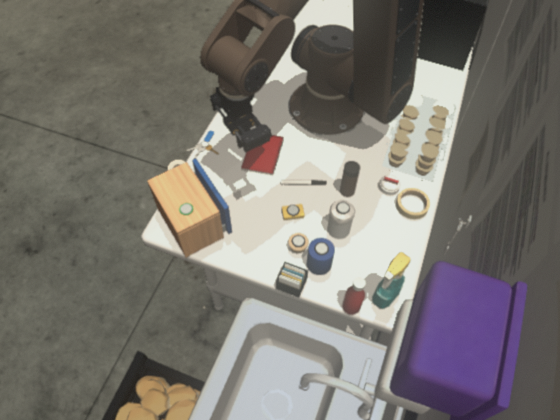

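The drawer is back at its latched position, with the front at (213,195) px. All four containers are upright and the bystanders are unmoved.

```bash
python3 -c "
from cell import env
print(env.job_done())"
```

```text
the job is handed in; nothing more can be done
None
```

The job is handed in, and no verdict came back: I touched the station tag, the blue tin, flour shaker, tan cup and yellow pack tags (there was no red tin), then the station tag again, about a second or more each; the reader is back in its dock, the drawer is back at its latched position and every container is upright.

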